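Load the wire reels on the two dispenser posts

TASK

Load the wire dispensers: on the stand with the tall post and square base put the widest reel first, then the smallest reel on top of it, and then set the black cap over the post's tip so that it rests on the small reel. Put the middle-sized reel on the stand with the short post and round base. Each must lie flat and fully down, and the tape measure and the glue bottle must be left where they stand.

Things in the scene. Friction and masses are not known exactly. Their poses are not given: they have to be found in the camera images.
- wide_reel: Widest and flattest wire reel, 64 mm across, 22 mm high: plain grey plastic flanges with copper-coloured wire wound between them, lying flat with its bore upright; a plain 22 mm hole runs right through. About 0.25 kg. Origin: centre of the underside; z up along the bore. Loose.
- middle_reel: Middle-sized and highest wire reel, 50 mm across, 30 mm high: plain grey plastic flanges with copper-coloured wire wound between them, lying flat with its bore upright; a plain 22 mm hole runs right through. About 0.22 kg. Origin: centre of the underside; z up along the bore. Loose.
- small_reel: Smallest wire reel, 38 mm across, 24 mm high: plain grey plastic flanges with copper-coloured wire wound between them, lying flat with its bore upright; a plain 22 mm hole runs right through. About 0.11 kg. Origin: centre of the underside; z up along the bore. Loose.
- cap: Black plastic ribbed retaining cap, 34 mm across, 26 mm high, standing closed end up (no hole seen from above). Its underside has a round socket 20 mm wide and 16 mm deep that drops loosely over the post's tip. About 0.04 kg. Origin: centre of the underside; z up along the axis. Loose.
- tall_stand: Fixed dispenser stand with a tall post: square grey base 90 x 90 mm, 8 mm thick, lying flat, with an upright aluminium post 12 mm in diameter at its centre whose tapered tip is 66 mm above the table. With the wide reel and the small reel on it the post stands 12 mm clear of the top reel. Origin: centre of the base's underside, on the table and on the post's axis; z up.
- short_stand: Fixed dispenser stand with a short post: round grey base 90 mm across, 8 mm thick, lying flat, with an upright aluminium post 12 mm in diameter at its centre whose tapered tip is 32 mm above the table. Origin: centre of the base's underside, on the table and on the post's axis; z up.
- tape_measure: Bystander: yellow tape measure lying flat among the reels, 58 x 52 x 28 mm high. Origin: centre of the underside.
- glue_bottle: Bystander: small white glue bottle with a black cap standing among the reels, 34 mm across, 62 mm high. Origin: centre of the underside.
Things that resemble listed ones, but are neither listed nor needed, are in the scene too. Leave any green or turquoise look-alike of the middle_reel alone.

How it is judged:
By the outcome, as a careful person would: the job done as asked, in the order asked, and still so for the second after the job is handed in, with the robot touching nothing.
It also fails if it takes over 99 s, if anything falls off the work surface, if the arm or the gripper's body presses on something with over 40 N, if the wrist force passes 120 N, or if a joint passes its speed limit or range.

ROBOT

A 6-joint arm with a two-finger parallel gripper is mounted at the origin on the work surface. World frame = base frame: x ahead of the robot, y to its left, z up, the work surface at z = 0. Lengths are in m, angles in rad, forces in N, time in s.
With the tool pointing down it reaches from about 0.325 to 0.9 m from the base axis. Payload 6.1 kg.
Tool frame: the origin (TCP) lies midway between the tips of the shut fingers; the grasp point (between the pads) lies 19 mm behind it; z points along the fingers, y is the line along which they close (so a half turn about z gives the same grasp; the last joint's range is limited). The gripper opens to 85 mm and grips with 20 to 120 N. Pads are 22 mm wide; open, the fingers measure 114 mm over their backs; the gripper's body (76 mm by 85 mm) begins 54 mm behind the grasp point. The pads swing forward as they close: fully open they stand 13 mm farther back than shut.
Start: joints at [-1.342, 0.22, 1.526, -0, 1.395, -0.126], TCP at [0.217, -0.586, 0.231] pointing down, gripper open.
Joint ranges: [-2.98, 2.98], [-0.91, 2.08], [0.09, 2.57], [-1.24, 4.39], [0.2, 2.65], [-2.68, 2.68]. Speed limits (rad/s): [2.57, 2.57, 3.01, 3.14, 3.14, 3.14].

INTERFACE

Orientations are given as [roll, pitch, yaw] about the fixed x, y, z axes, in that order (R = Rz(yaw) Ry(pitch) Rx(roll)).
In Python, from plant import movep, move_l, set_joints, gripper_to, hold, inverse_kinematics, observe, get_image, get_calibration, Unreachable, job_done gives the robot as it stands. Calls block until the motion is done:
- movep(position, orientation): joint-space move of the TCP to a pose.
- move_l(position, feed=0.15, rotation=None, max_force=None): straight line of the TCP; rotation=None keeps the orientation; feed is the mean speed in m/s. With max_force (N) it stops when the force on the tool has changed by that much, and returns True; else False.
- set_joints(angles): joint-space move.
- gripper_to(opening, f_grip=None): finger opening in m; f_grip is the grip in N (None keeps the last); returns when the fingers have stopped.
- hold(seconds).
- inverse_kinematics(position, orientation): joint angles nearest the present ones, or None.
- observe(): the state.
- get_image(name): name is "side" or "top" or "wrist"; returns (picture, depth): 480x640x3 uint8, red, green, blue; 480x640 float32, m along the optical axis (not along the pixel's ray), 0 where there is no reading.
- get_calibration(name): a dict with "intrinsics" (3x3 intrinsics, pixels), "world_from_camera" (4x4, takes a point from camera to world coordinates). Camera axes: x right, y down, z forward; pixel columns grow to the right and rows downward; lengths in m; the calibration is good to about 2 mm. A picture is of the moment at which its call begins: read the wrist's pose just before it. get_calibration takes no time and is no camera call; for the wrist camera it gives the pose at the moment of the call.
A pose or a line that the arm cannot do raises Unreachable and nothing moves.
- job_done(): hands the job in; it is judged then, once.
The state is a dict: "time_s": time; "q": joint angles; "joint_velocities": joint speeds; "joint_torque": joint torques, N m; "eef_pos": TCP position; "tcp_rot": TCP orientation; "ft_force": force on the tool from outside, world axes, zero at the start; "torque": the same for the moment, N m; "opening": finger opening in m; "grasp_force": force on a finger pad.
Only numpy, scipy, OpenCV 4.12 (cv2) and the standard library are available. Lean on these libraries where they do the work, as an engineer would, in place of code of your own. Each camera call takes 0.05 s, during which the arm holds its last target. There are 200 camera calls.

## Working session

There is one attempt and no reset: what is moved stays moved. The work goes in short steps, each a Python script; the robot and the scene stay as the last script left them, time stands still between calls to the robot, and variables do not carry over. Pictures are saved under pics/ and viewed, at most 14 in all, crops included, and the job is handed in when it is done.

```bash
mkdir -p pics; ls; python3 - <<'E'
from plant import *
import cv2,numpy as np
for n in ("top","side"):
    p,d=get_image(n); cv2.imwrite(f"pics/{n}0.png",p[:,:,::-1]); np.save(f"pics/{n}0.npy",d)
    c=get_calibration(n); print(n,c["intrinsics"],c["world_from_camera"])
o=observe();print(o["time_s"],o["tcp_rot"],o["opening"])
E
```

```text
pics
top [[578.72539831   0.         325.02305794]
 [  0.         578.72539831 229.81091466]
 [  0.           0.           1.        ]] [[-0.01132082 -0.99762027  0.06801209  0.52316508]
 [-0.99985717  0.01044015 -0.01329036  0.00536994]
 [ 0.01254868 -0.06815283 -0.99759597  0.91356039]
 [ 0.          0.          0.          1.        ]]
side [[597.56740456   0.         315.64607283]
 [  0.         597.56740456 239.77977545]
 [  0.           0.           1.        ]] [[ 0.99853841 -0.0455703   0.02905854  0.53924928]
 [-0.05074159 -0.60531036  0.79437061 -0.80029509]
 [-0.01861027 -0.79468404 -0.60673795  0.68313531]
 [ 0.          0.          0.          1.        ]]
0.1 [-3.13981796e+00 -2.21151766e-04  3.54774001e-01] 0.08555177764214247
```

View pics/top0.png

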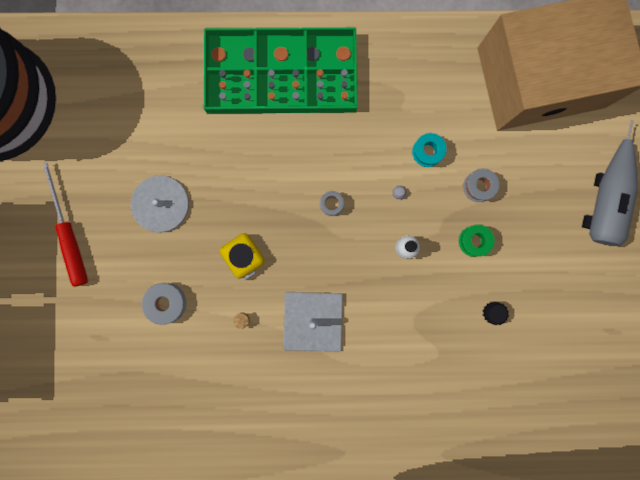

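View pics/side0.png

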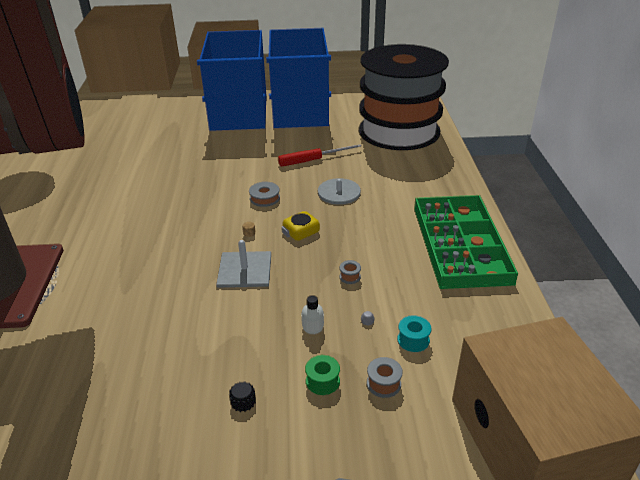

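The top view shows the wide reel at (163,303), middle at (482,185), small at (332,203), cap at (496,313), tall stand post base near (313,322) and short stand at (160,204). The bystanders are the tape measure at (242,256) and the glue bottle at (408,247).

```bash
cat > cam.py <<'E'
import numpy as np,cv2
def cloud(d,c):
    K=c["intrinsics"];T=c["world_from_camera"]
    v,u=np.mgrid[:d.shape[0],:d.shape[1]]
    P=np.stack([(u-K[0,2])*d/K[0,0],(v-K[1,2])*d/K[1,1],d],-1)
    W=P@T[:3,:3].T+T[:3,3]; W[d<=0]=np.nan
    return W
def fit(W,u,v,h,z0,z1):
    w=W[max(0,v-h):v+h,max(0,u-h):u+h].reshape(-1,3)
    w=w[(w[:,2]>z0)&(w[:,2]<z1)]
    if len(w)<4: return None
    (x,y),r=cv2.minEnclosingCircle(w[:,:2].astype(np.float32))
    lo,hi=np.percentile(w[:,:2],[2,98],axis=0)
    return np.round(np.r_[x,y,r,(lo+hi)/2,(hi-lo),np.median(w[:,2]),len(w)],4)
E
python3 - <<'E'
from plant import *
import numpy as np
from cam import *
W=cloud(np.load("pics/top0.npy"),get_calibration("top"))
print("cx cy r | mid | ext | z n")
for n,u,v,h,a,b in [("wide",163,303,32,.014,.03),("mid",482,185,26,.022,.038),("small",332,203,20,.016,.032),("cap",496,313,20,.018,.034),
 ("tallbase",313,322,45,.004,.014),("tallpost",313,322,20,.05,.08),("shortbase",160,204,45,.004,.014),("shortpost",158,203,12,.02,.045),
 ("tape",242,256,32,.02,.04),("glue",408,247,20,.04,.075),("green",477,240,24,.022,.04),("turq",430,150,24,.022,.04),("stub",400,192,12,.01,.06),("cork",241,320,14,.01,.06)]:
    print(n,fit(W,u,v,h,a,b))
print("box",W[60,560],W[125,500]); print("table",W[400,200],W[270,560],W[250,330],W[120,400])
E
```

```text
cx cy r | mid | ext | z n
wide [4.744e-01 2.429e-01 3.200e-02 4.746e-01 2.426e-01 5.750e-02 5.740e-02
 2.170e-02 1.227e+03]
mid [ 6.525e-01 -2.521e-01  2.490e-02  6.525e-01 -2.519e-01  4.490e-02
  4.500e-02  2.930e-02  6.600e+02]
small [ 6.267e-01 -1.820e-02  1.890e-02  6.267e-01 -1.790e-02  3.430e-02
  3.380e-02  2.310e-02  3.080e+02]
cap [ 4.533e-01 -2.699e-01  1.780e-02  4.533e-01 -2.693e-01  3.050e-02
  3.090e-02  2.500e-02  4.140e+02]
tallbase [4.398e-01 1.640e-02 7.220e-02 4.432e-01 1.350e-02 8.630e-02 8.670e-02
 7.800e-03 3.290e+03]
tallpost [4.427e-01 1.390e-02 5.600e-03 4.433e-01 1.380e-02 1.080e-02 1.020e-02
 6.450e-02 5.400e+01]
shortbase [6.297e-01 2.568e-01 7.620e-02 6.295e-01 2.524e-01 8.100e-02 8.160e-02
 7.700e-03 2.489e+03]
shortpost [6.295e-01 2.527e-01 6.000e-03 6.296e-01 2.524e-01 1.070e-02 1.060e-02
 2.920e-02 5.900e+01]
tape [5.464e-01 1.213e-01 3.520e-02 5.459e-01 1.213e-01 5.930e-02 5.780e-02
 2.760e-02 1.213e+03]
glue [ 5.564e-01 -1.339e-01  1.520e-02  5.564e-01 -1.328e-01  2.360e-02
  2.130e-02  5.610e-02  2.220e+02]
green [ 5.659e-01 -2.422e-01  2.510e-02  5.661e-01 -2.420e-01  4.470e-02
  4.480e-02  2.930e-02  6.760e+02]
turq [ 7.093e-01 -1.721e-01  2.520e-02  7.094e-01 -1.715e-01  4.490e-02
  4.510e-02  2.920e-02  6.480e+02]
stub [ 6.440e-01 -1.253e-01  9.800e-03  6.439e-01 -1.251e-01  1.730e-02
  1.600e-02  1.400e-02  1.130e+02]
cork [4.472e-01 1.236e-01 1.230e-02 4.473e-01 1.232e-01 2.100e-02 2.200e-02
 1.980e-02 1.950e+02]
box [ 0.81277464 -0.33805754  0.1227292 ] [ 0.74703958 -0.28442791  0.01769726]
table [0.32373322 0.18946994 0.00071371] [ 0.51780179 -0.37746941  0.00137202] [ 0.55339809 -0.01428312  0.00063883] [ 0.76164368 -0.12961146 -0.00276869]
```

```bash
cat > arm.py <<'E'
from plant import *
import numpy as np
PI=np.pi
def back(w):  # finger-tip retraction at opening w (linkage model: 13 mm at 85 mm)
    s=-.103+w/2/.057; return .057*(.9947-np.sqrt(1-s*s))
CL=.0025      # tip above the object's underside
def pick(xy,d,yaw,f):
    z=CL-back(d); R=[PI,0,yaw]
    gripper_to(min(d+.014,.085)); movep([*xy,.10],R)
    print("hit",move_l([*xy,z],feed=.08,max_force=8))
    gripper_to(d-.01 if d>.03 else 0,f_grip=f)
    move_l([*xy,z+.10],feed=.15); o=observe()
    print("picked",o["time_s"],round(o["opening"],4),o["grasp_force"],np.round(o["ft_force"],1)); return z
def place(xy,z0,d,yaw,zb,htop):
    z=z0+zb; R=[PI,0,yaw]
    movep([*xy,z0+htop+.03],R); move_l([*xy,z+.012],feed=.08)
    h=move_l([*xy,z-.003],feed=.02,max_force=4); o=observe()
    print("down",h,"dz mm",round((o["eef_pos"][2]-z)*1e3,2),np.round(o["ft_force"],1))
    gripper_to(min(d+.014,.085)); move_l([*xy,z0+htop+.06],feed=.2)
    print("t",observe()["time_s"])
E
python3 - <<'E'
from arm import *
z=pick([.4746,.2428],.064,PI/2,50)
place([.4431,.0138],z,.064,PI/2,.008,.066)
import cv2
for n in("top","side"): cv2.imwrite(f"pics/{n}1.png",get_image(n)[0][:,:,::-1])
E
```

```text
hit False
picked 6.0 0.0614 65.17783625051379 [-0.3  0.9 -2.7]
down True dz mm 1.81 [-1.8  0.3  5.6]
t 9.6167
```

View pics/side1.png

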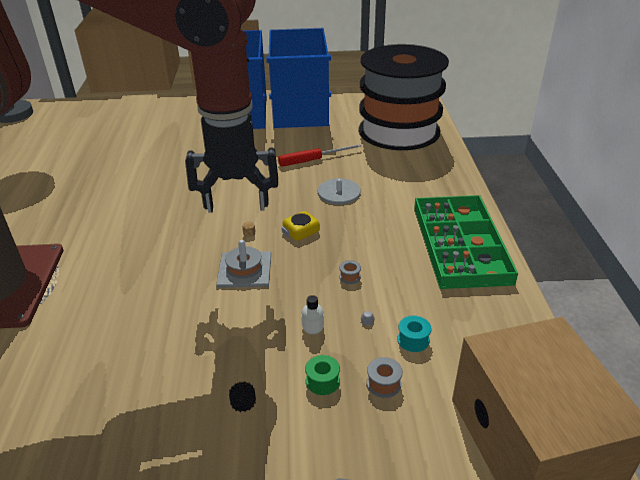

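The side view shows the wide reel on the tall stand at (243,265), with the post standing up through its bore. Next come the small and middle reels.

```bash
python3 - <<'E'
from arm import *
from cam import *
z=pick([.6267,-.0180],.038,PI/2,40)
place([.4431,.0138],z,.038,PI/2,.030,.066)
z=pick([.6525,-.2520],.050,0,50)
place([.6295,.2525],z,.050,PI/2,.008,.032)
movep([.52,-.2,.2],[PI,0,PI/2])
p,d=get_image("top"); cv2.imwrite("pics/top2.png",p[:,:,::-1])
W=cloud(d,get_calibration("top"))
for n,u,v,h,a,b in [("small",313,322,25,.045,.0575),("wide",313,322,32,.024,.036),("mid",160,204,30,.034,.046),("cap",496,313,20,.018,.034)]: print(n,fit(W,u,v,h,a,b))
cv2.imwrite("pics/side2.png",get_image("side")[0][150:350,180:440,::-1].repeat(3,0).repeat(3,1))
E
```

```text
hit False
picked 13.375 0.035 49.42559877126769 [-0.2 -0.3 -1. ]
down True dz mm 1.38 [0.1 0.3 4.6]
t 16.4667
hit False
picked 20.575 0.0469 61.5472218208015 [-0.1  0.9 -2.7]
down True dz mm 1.68 [-0.5 -0.6  4. ]
t 24.5167
small [4.427e-01 1.380e-02 1.890e-02 4.430e-01 1.390e-02 3.470e-02 3.390e-02
 5.370e-02 3.540e+02]
wide [4.426e-01 1.390e-02 3.190e-02 4.431e-01 1.410e-02 5.840e-02 5.900e-02
 2.970e-02 8.860e+02]
mid [6.290e-01 2.529e-01 2.500e-02 6.287e-01 2.526e-01 4.430e-02 4.520e-02
 3.760e-02 6.690e+02]
cap [ 4.528e-01 -2.545e-01  4.200e-03  4.529e-01 -2.541e-01  7.300e-03
  3.700e-03  2.240e-02  1.400e+01]
```

View pics/side2.png

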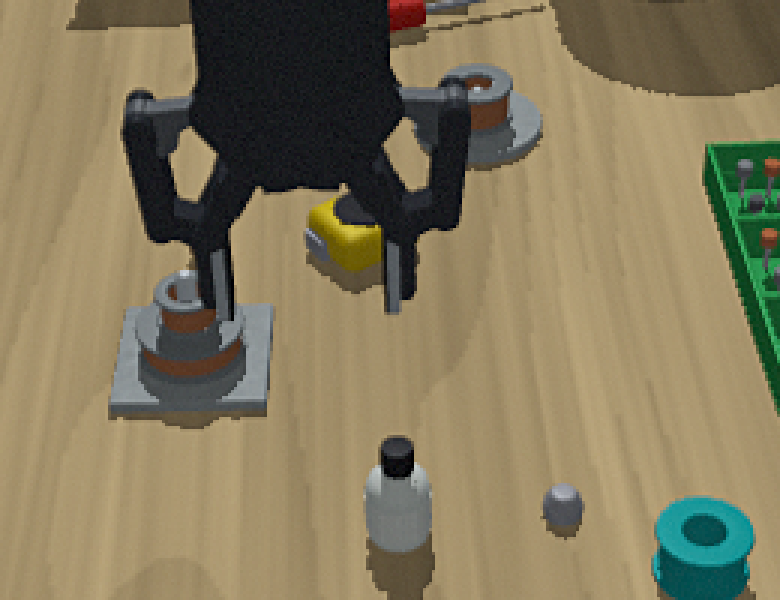

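View pics/top2.png

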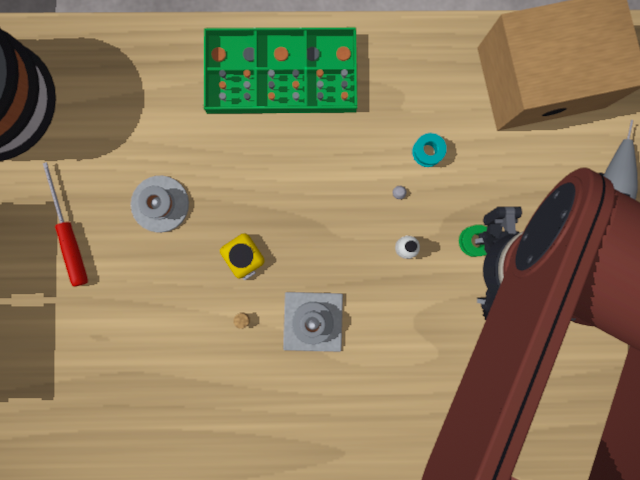

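All three reels are seated: both on the tall stand at (313,322) with tops at 30 and 54 mm, and the middle reel at (156,202) with its top at 38 mm. The cap goes on last.

```bash
python3 - <<'E'
from arm import *
from cam import *
z=pick([.4533,-.2697],.034,PI/2,25)
place([.4431,.0138],z,.034,PI/2,.054,.072)
movep([.45,-.30,.25],[PI,0,PI/2])
p,d=get_image("top"); W=cloud(d,get_calibration("top"))
for n,u,v,h,a,b in [("cap",313,322,28,.07,.09),("small",313,322,28,.048,.0575),("wide",313,322,32,.024,.036),("mid",160,204,30,.034,.046),("tape",242,256,32,.02,.04),("glue",408,247,20,.04,.075)]: print(n,fit(W,u,v,h,a,b))
s=get_image("side")[0]; cv2.imwrite("pics/side3.png",s[150:350,180:440,::-1].repeat(3,0).repeat(3,1))
E
```

```text
hit False
picked 29.7333 0.0333 24.891703034031707 [-0.4  0.3 -1. ]
down True dz mm 0.74 [-1.7  0.2  6.3]
t 32.85
cap [4.431e-01 1.360e-02 1.780e-02 4.431e-01 1.370e-02 3.000e-02 3.010e-02
 7.910e-02 4.560e+02]
small [4.429e-01 1.390e-02 1.870e-02 4.480e-01 1.390e-02 2.510e-02 3.690e-02
 5.310e-02 5.000e+01]
wide [4.427e-01 1.390e-02 3.190e-02 4.430e-01 1.410e-02 5.860e-02 5.900e-02
 2.970e-02 8.590e+02]
mid [6.292e-01 2.529e-01 2.510e-02 6.288e-01 2.524e-01 4.440e-02 4.520e-02
 3.760e-02 6.630e+02]
tape [5.464e-01 1.213e-01 3.490e-02 5.464e-01 1.212e-01 5.830e-02 5.770e-02
 2.760e-02 1.212e+03]
glue [ 5.562e-01 -1.334e-01  1.510e-02  5.571e-01 -1.342e-01  2.340e-02
  2.450e-02  5.660e-02  2.250e+02]
```

View pics/side3.png

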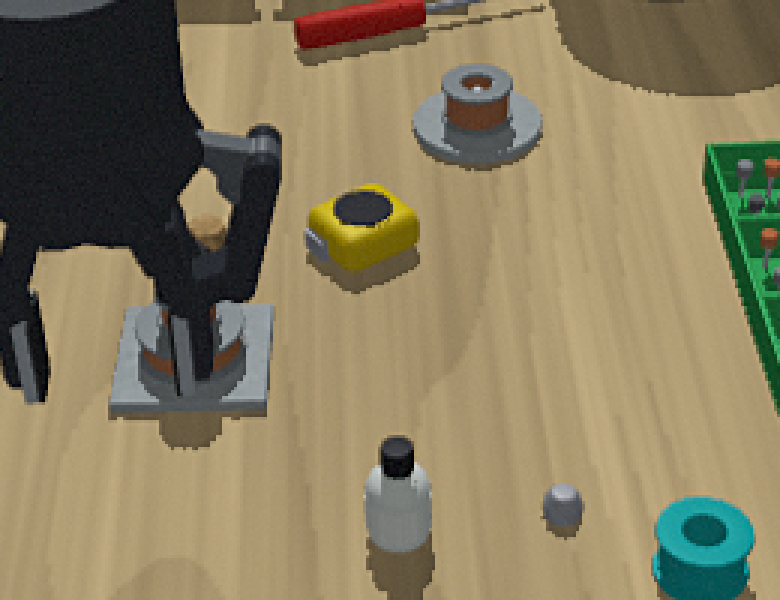

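The gripper hides the stack from the side. The depth from above puts the cap's top at 79–80 mm, which is fully down and centred, and the bystanders have not moved.

```bash
python3 -c "
from plant import *
hold(0.5);print(job_done())"
```

```text
the job is handed in; nothing more can be done
None
```

The job is handed in after about 35 s of robot time: the wide reel, small reel and cap are on the tall stand and the middle reel is on the short stand, all measured fully down from above, with the tape measure and glue bottle where they stood.

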